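# Set the dough-strip gauge and hold it

### The job

Lay the 60 mm long spacer (the middle one of the three look-alike white blocks) lengthwise in the channel of the dough-strip gauge and let go of it; then push the gauge's spring-loaded sliding leg in until it clamps the spacer against the end stop and stands at the dark length mark, and while holding the leg there swing its black cam lever fully shut against the post - never shut it while the leg is away from the mark. Finish still holding the leg at the mark with the fingers (it springs back if let go), with the lever shut, and leave everything else on the bench where it is.

Things in the scene. Friction and masses are not known exactly. Their poses are not given: they have to be found in the camera images.
- gauge: Dough-strip gauge, fixed to the bench: aluminium base plate 60 mm wide (x), 10 mm thick, y = -35 to 210 mm. Origin: on the bench, mid-width, below the inner face of the end stop. +y runs from the stop along the channel to the sliding leg, z up. End stop: steel block y = -30 to 0, top 46 mm above the bench. Stop and leg each carry a thin arm reaching to x = 130 mm, tops under 34 mm.
- seat (a point): Point on the channel floor, 30 mm from the end stop, mid-width, 10 mm above the bench: the underside centre of the 60 mm spacer ends here, lengthwise along y. Axes as the gauge. Guide lips 5 mm thick, 36 mm apart inside, tops 16 mm above the bench. The spacer may be laid up to 40 mm farther along +y: the leg pushes it home.
- mark (a point): The length mark: dark lines across both lips and plate edges, 60 mm from the stop's inner face. The leg is at the mark when its front face (towards the stop) is over them. Point mid-width, 16 mm above the bench. Axes as the gauge.
- leg (a joint): Sliding leg, m: gap from the stop's inner face to the leg's front face, 0 to 0.15. It rests at 0.15; a spring pushes it out (+) with about 4 N there and 6 N at the mark. At the mark it reads 0.060 and just clamps the 60 mm spacer. The shut lever does not withstand the spring: let go, the leg slides back.
- leg_face (a point): The steel leg; it only slides. This point: in its front face, mid-width, at bench height; axes as the gauge. Carriage block 56 mm wide (x), y = 0 to 45, 18 to 50 mm above the bench. On it a flat upright post 32 mm wide (x), 12 mm thick (y = 22 to 34), top 115 mm above the bench. Lever on its stop side. (Rules: leg_c0 block, leg_c1 post.)
- post_back (a point): Centre of the post's flat outer face (leg y = 34 mm, facing away from the stop), 100 mm above the bench: push here towards -y of the gauge. Axes as the gauge.
- cam_lever (a joint): Angle of the cam lever in rad: 0 = open (leaning 0.5 rad from upright, towards the stop), 0.5 = shut (upright beside the post). It moves stiffly, about 2 N at its tip, and stays where it is left. Pushing its tip towards the post (+y) shuts it.
- lever_tip (a point): Centre of the lever's round tip bar (diameter 10, 26 mm along gauge x). Hinge: a line along gauge x, 57 mm above the bench at leg y = 13 mm; tip 49 mm from it: 100 mm above the bench open, 106 mm shut. From the bar's far side to the post's outer face, the two sides to squeeze, is 50 mm open, 26 mm shut. Its axes turn with the lever.
- spacer_60: White plastic spacer block, 60 mm long (its y), 30 mm wide (its x), 36 mm tall, the middle length of the three; lies loose on the bench. Origin: centre of its underside. The one to use.
- spacer_45: White plastic spacer block, 45 mm long (its y), 30 mm wide (its x), 36 mm tall, the shortest of the three; lies loose on the bench. Origin: centre of its underside. Leave it.
- spacer_75: White plastic spacer block, 75 mm long (its y), 30 mm wide (its x), 36 mm tall, the longest of the three; lies loose on the bench. Origin: centre of its underside. Leave it.
- cutter: Steel ring cutter, 56 mm across, 40 mm tall, bystander. Origin: centre of its underside.
- shaker: Small aluminium shaker, 40 mm across, 58 mm tall, bystander. Origin: centre of its underside.
- bowl: Steel bowl, 130 mm across, 60 mm tall, bystander. Origin: centre of its underside.
- jar: Amber glass jar with steel lid, 70 mm across, 95 mm tall, bystander. Origin: centre of its underside.
- scraper: Dough scraper with steel blade and wooden grip, about 100 by 115 mm, 20 mm tall, bystander. Origin: on its underside, near its middle.
- brush: Pastry brush lying on the bench, bystander. Origin: on its underside.
There are look-alikes about, which are no part of the job. What is shaped like the spacer_60 but red is not meant.

How it is judged:
By the outcome, as a careful person would: the job done as asked, in the order asked, and still so for the second after the job is handed in, while the arm keeps its last pose, push and grip.
It also fails if it takes over 72 s, if anything falls off the work surface, if the arm or the gripper's body presses on something with over 40 N, if the wrist force passes 120 N, or if a joint passes its speed limit or range.

### The arm

A 6-joint arm with a two-finger parallel gripper is mounted at the origin on the work surface. World frame = base frame: x ahead of the robot, y to its left, z up, the work surface at z = 0. Lengths are in m, angles in rad, forces in N, time in s.
With the tool pointing down it reaches from about 0.275 to 0.75 m from the base axis. Payload 10.2 kg.
Tool frame: the origin (TCP) lies between the finger pads; the fingertips stand 17 mm ahead of it and the grasp point (between the pads) lies 2 mm behind it; z points along the fingers, y is the line along which they close (so a half turn about z gives the same grasp; the last joint's range is limited). The gripper opens to 88 mm and grips with 3 to 60 N. Pads are 18 mm wide; open, the fingers measure 123 mm over their backs; the gripper's body (75 mm by 187 mm) begins 45 mm behind the grasp point.
Start: joints at [-1.514, 0.313, 1.498, -0, 1.331, -0.223], TCP at [0.145, -0.505, 0.256] pointing down, gripper open.
Joint ranges: [-2.94, 2.94], [-0.97, 2.17], [0.19, 2.56], [-1.23, 4.37], [0.02, 3.11], [-2.88, 2.88]. Speed limits (rad/s): [2.39, 2.39, 3.01, 3.14, 3.14, 3.14].

### API

Orientations are given as a unit quaternion [x, y, z, w].
In Python, from cell import r gives the robot as it stands.
- The arm moves only by the shell command python3 -m handwheel 'ROWS'. ROWS is JSON, one flat list of numbers, 5 for each row, row after row: the closure in counts, from 0 (fully open) to 255 (shut), then the shift along the world's x, y, z in mm, then the turn about the world's z in degrees. In form: [fingers, dx, dy, dz, spin, fingers, dx, dy, dz, spin, ...]. A call has 1 to 8 rows; each row is the pose to reach, as a shift and turn from the pose commanded when the call began; what a row does not reach only later rows make up. A row lasts 1/12 s, in which the tool goes at most 41.7 mm and 7.16 degrees, less where a joint would pass 70% of its speed; a pose out of reach is approached as far as the arm can. A call with a gripper value outside its range is refused whole. The fingers move at their own pace and stop on an object; the grip force is fixed at half the most. Time passes only in rows, so rows that repeat a pose let the fingers close. It gives the time, the measured TCP pose, the force, the opening and the grip force at its end, in the units of the state.
- r.state(): the state, without advancing time (a new reading comes with each control period).
- r.grab_frame(name): name is "scene" or "top"; returns a dict with "pixels" (480x640x3 uint8, red, green, blue), "camera_matrix" (3x3 intrinsics, pixels), "R" (3x3) and "t" (3): a world point X has camera coordinates R X + t. Camera axes: x right, y down, z forward; pixel columns grow to the right and rows downward; lengths in m; the calibration is good to about 2 mm. A picture is of the moment at which its call begins. There is no depth.
- r.hand_in(): hands the job in; it is judged then, once.
Trained networks look in a picture, given as the dict that the camera call returned (one of the last four; its "shot" number tells which), for a name from the list of things; names that differ only in an ending like _2 or _b are one class to them, and where a whole thing is asked for, a point or a joint stands for the part that bears it (a point fixed in the world has none). Each returns a list of dicts, best first, with "p" (0 to 1); they miss things now and then, are a little off and sometimes report something else, mostly with a low value. They report only what shows in the picture. A call takes as long as a camera call. They do not tell look-alikes from the thing itself.
- r.outline_of(thing, picture): "pixels" (480x640 bool, what is visible of it) and "extent" ([centre column, centre row, width, height] in pixels, round what is visible of it).
The state is a dict: "t": time; "q": joint angles; "qd": joint speeds; "effort": joint torques, N m; "tcp_pos": TCP position; "tool_rot": TCP orientation; "wrist_force": force on the tool from outside, world axes, zero at the start; "torque": the same for the moment, N m; "width": finger opening in m; "finger_force": force on a finger pad.
Only numpy, scipy, OpenCV 4.12 (cv2) and the standard library are available. Lean on these libraries where they do the work, as an engineer would, in place of code of your own. Each camera call takes 0.05 s, during which the arm holds its last target. There are 200 camera calls.

## Working session

There is one attempt and no reset: what is moved stays moved. The work goes in short steps, Python scripts to look and compute and a shell command to move; the robot and the scene stay as the last step left them, time stands still between calls to the robot, and variables do not carry over. Pictures are saved under pics/ and viewed, at most 10 in all, crops included, and the job is handed in when it is done.

```bash
mkdir -p pics; ls
python3 - <<'E'
from cell import r
import cv2,numpy as np
for n in ("scene","top"):
    f=r.grab_frame(n); cv2.imwrite(f"pics/{n}0.png",f["pixels"][:,:,::-1])
    print(n,f["camera_matrix"].round(1).tolist(),f["R"].round(3).tolist(),f["t"].round(3).tolist())
    for th in ("spacer_60","spacer_45","spacer_75","gauge","leg_face","lever_tip","cutter","jar"):
        print(th,[(round(d["p"],2),np.round(d["extent"]).tolist()) for d in r.outline_of(th,f)])
print(r.state())
E
```

```text
pics
scene [[539.2, 0.0, 334.5], [0.0, 539.2, 234.8], [0.0, 0.0, 1.0]] [[-0.167, 0.986, -0.019], [0.708, 0.107, -0.698], [-0.686, -0.13, -0.716]] [0.111, -0.3, 1.742]
spacer_60 [(0.91, [281.0, 251.0, 27.0, 19.0]), (0.82, [221.0, 218.0, 27.0, 20.0]), (0.76, [260.0, 201.0, 23.0, 25.0]), (0.67, [448.0, 248.0, 23.0, 20.0]), (0.61, [342.0, 239.0, 28.0, 19.0]), (0.55, [263.0, 225.0, 27.0, 24.0])]
spacer_45 [(0.91, [281.0, 251.0, 27.0, 19.0]), (0.82, [221.0, 218.0, 27.0, 20.0]), (0.76, [260.0, 201.0, 23.0, 25.0]), (0.67, [448.0, 248.0, 23.0, 20.0]), (0.61, [342.0, 239.0, 28.0, 19.0]), (0.55, [263.0, 225.0, 27.0, 24.0])]
spacer_75 [(0.91, [281.0, 251.0, 27.0, 19.0]), (0.82, [221.0, 218.0, 27.0, 20.0]), (0.76, [260.0, 201.0, 23.0, 25.0]), (0.67, [448.0, 248.0, 23.0, 20.0]), (0.61, [342.0, 239.0, 28.0, 19.0]), (0.55, [263.0, 225.0, 27.0, 24.0])]
gauge [(0.82, [326.0, 300.0, 106.0, 77.0]), (0.25, [448.0, 247.0, 20.0, 18.0]), (0.23, [524.0, 261.0, 82.0, 39.0])]
leg_face [(0.97, [361.0, 302.0, 27.0, 71.0]), (0.18, [328.0, 298.0, 106.0, 76.0])]
lever_tip [(0.55, [355.0, 275.0, 19.0, 21.0])]
cutter
[... 1261 characters left out ...]
00.0, 14.0, 15.0])]
{'t': 0.9, 'q': array([-1.51439924e+00,  3.12928829e-01,  1.49768876e+00, -8.37428523e-07,
        1.33098857e+00, -2.23428056e-01]), 'qd': array([-0.00069672, -0.00027146, -0.00038616,  0.00197476,  0.00095574,
       -0.00079985]), 'effort': array([-1.08813125e-03, -4.02101827e+01, -2.52415502e+01,  6.95227319e-02,
        3.20508960e-02, -1.88073778e-05]), 'tcp_pos': array([ 0.14497327, -0.50460135,  0.25570965]), 'tool_rot': array([ 9.90228179e-01,  1.39456638e-01,  1.58046019e-07, -6.76381278e-06]), 'wrist_force': array([ 0.05188368,  0.69572792, -0.32278434]), 'torque': array([-0.00649356, -0.0224525 , -0.0768292 ]), 'finger_force': 0.0, 'width': 0.0878823562748148}
```

Run:
```python
import cv2
a=cv2.imread("pics/top0.png")[140:330,160:500]; cv2.imwrite("pics/c1.png",cv2.resize(a,(800,447),interpolation=cv2.INTER_CUBIC))
a=cv2.imread("pics/scene0.png")[180:360,180:500]; cv2.imwrite("pics/c2.png",cv2.resize(a,(800,450),interpolation=cv2.INTER_CUBIC))
```

```text
(no output)
```

View pics/c1.png

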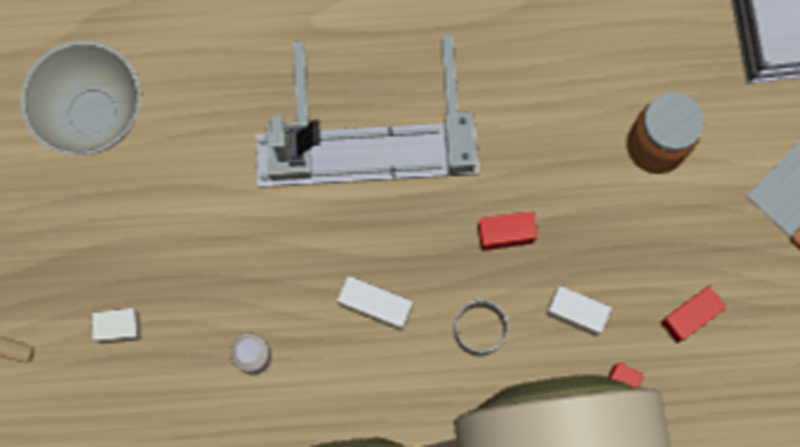

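View pics/c2.png

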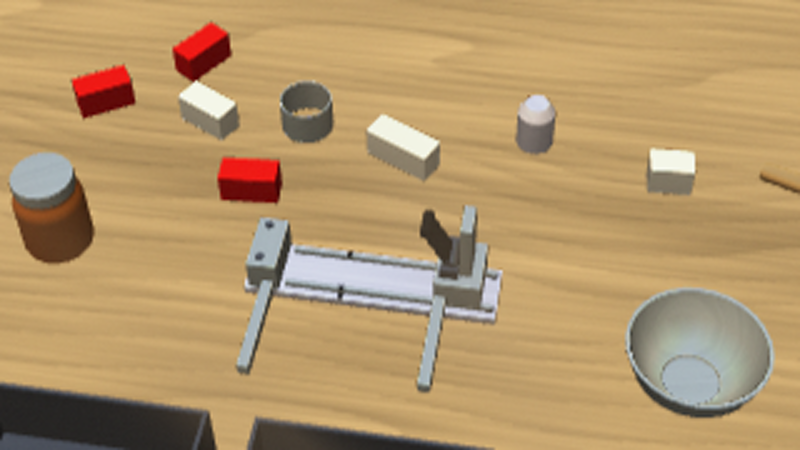

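The top crop shows three white blocks, in full-image pixels: (319,268) longest, (406,271) middle and (209,278) shortest. The red ones are decoys. The gauge has its stop at right, leg and lever at left, and arms pointing up (+x). I'll measure the block lengths next and enlarge both the gauge and the candidate.

```bash
cat > h.py <<'E'
import numpy as np,cv2
def bp(f,uv,z):
    K,R,t=f["camera_matrix"],f["R"],f["t"]; uv=np.atleast_2d(uv).astype(float)
    d=(np.linalg.inv(K)@np.c_[uv,np.ones(len(uv))].T).T@R; c=-R.T@t
    return (c+d*((z-c[2])/d[:,2])[:,None])[:,:2]
def pj(f,X):
    p=np.atleast_2d(X)@f["R"].T+f["t"]; p=p@f["camera_matrix"].T; return p[:,:2]/p[:,2:]
E
python3 - <<'E'
from cell import r
from h import *
for cam,thr in (("top",200),("scene",200)):
    f=r.grab_frame(cam); p=f["pixels"].astype(int)
    seen=[]
    for d in r.outline_of("spacer_60",f):
        u,v,w,h=d["extent"]; m=np.zeros((480,640),bool)
        m[int(v-h/2-2):int(v+h/2+3),int(u-w/2-2):int(u+w/2+3)]=1
        px=p[d["pixels"]]; print(cam,np.round([u,v]),np.median(px,0))
        if np.median(px[:,0]-px[:,2])>60: continue
        lum=p.min(2)
        k=(m&(lum>thr)).astype(np.uint8)
        n,l,s,_=cv2.connectedComponentsWithStats(k)
        if n<2: continue
        k=l==1+np.argmax(s[1:,4]); q=np.argwhere(k)[:,::-1]
        xy=bp(f,q,0.036); rc=cv2.minAreaRect((xy*1000).astype(np.float32))
        print("  face n",k.sum(),np.round(rc[0],1),np.round(rc[1],1),round(rc[2],1), "area mm2",  round(k.sum()*abs(np.linalg.det(np.diff(bp(f,[[u,v],[u+1,v],[u,v+1]],0.036)[[0,1,0,2]].reshape(2,2,2),axis=1)[:,0]*1000)),0))
f=r.grab_frame("top"); print(bp(f,[[317,189]],0.02), r.outline_of("leg_face",f)[0]["extent"])
p=f["pixels"][:,:,::-1]
a=cv2.resize(p[152:222,264:366],(800,549),interpolation=cv2.INTER_CUBIC)
cv2.imwrite("pics/g1.png",a)
a=cv2.resize(p[255:290,290:425],(800,207),interpolation=cv2.INTER_CUBIC); b=cv2.resize(p[265:290,190:230],(333,207),interpolation=cv2.INTER_CUBIC)
cv2.imwrite("pics/w1.png",np.vstack([a,np.pad(b,((0,0),(0,467),(0,0)))]))
E
```

```text
top [407. 270.] [204. 209. 213.]
  face n 234 [ 432.6 -233.4] [55.5 26.7] 62.4 area mm2 1477.0
top [213. 280.] [203. 208. 202.]
  face n 175 [450.1 261.4] [26.5 40.2] 1.3 area mm2 1092.0
top [453. 273.] [198.5  87.   80. ]
top [377. 240.] [198.  80.  73.]
top [322. 268.] [204. 209. 212.]
  face n 296 [456.  -16.2] [70.4 26.8] 64.0 area mm2 1872.0
top [428. 299.] [199.  89.  83.]
scene [262. 226.] [183. 177. 147.]
  face n 156 [ 435.1 -235.5] [57.5 27.7] 62.6 area mm2 1559.0
scene [221. 218.] [161.  16.  14.]
scene [282. 252.] [162.5  23.   19. ]
scene [260. 201.] [124.  16.  13.]
scene [447. 249.] [184. 177. 146.]
  face n 138 [451.6 258.4] [27.9 42.9] 1.4 area mm2 1185.0
scene [340. 238.] [215. 209. 181.]
  face n 213 [457.8 -18.1] [72.1 26.9] 64.0 area mm2 1975.0
[[ 0.66619929 -0.02516103]] [284.6, 187.1, 23.0, 65.7]
```

View pics/g1.png

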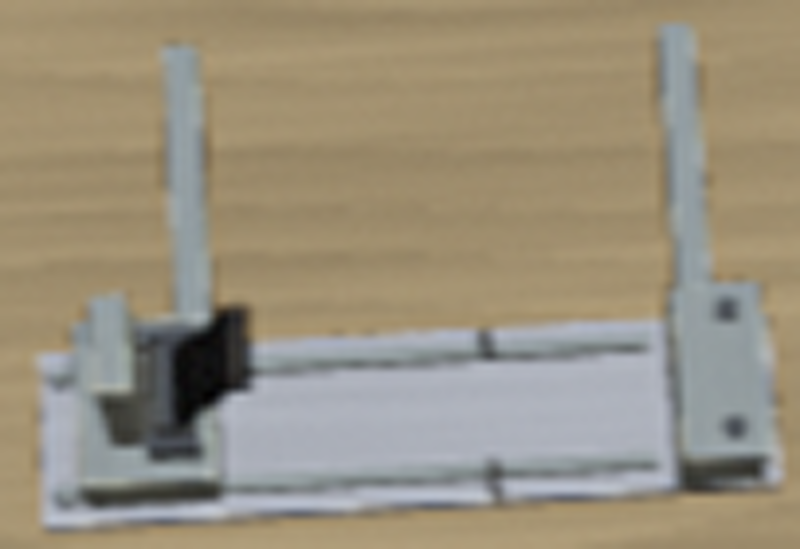

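View pics/w1.png

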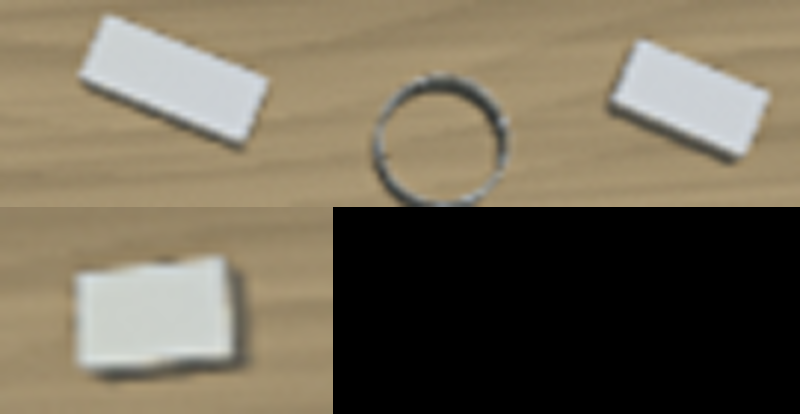

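Block lengths measure about 57, 42 and 71 mm, each a consistent ~2 mm short, so the 60 mm spacer is the white block at top (406,271), world ≈ (0.434, -0.234), with its long axis at 62.5°. In the gauge crop I read the mark at (485,330) and (496,503), the plate corners at (37,355), (45,528) and (782,487), and the stop edge at (672,290)–(682,460).

Run:
```python
from cell import r
from h import *
from scipy.optimize import least_squares
f=r.grab_frame("top"); s=800/102
C=np.array([[37,355],[45,528],[782,487],[485,330],[496,503]],float)
G=np.array([[30,210,10],[-30,210,10],[-30,-35,10],[30,60,10],[-30,60,10]])/1e3
uv=[264,152]+(C+.5)/s-.5
def T(p): c,n=np.cos(p[2]),np.sin(p[2]); return lambda g: np.c_[g[:,0]*c-g[:,1]*n+p[0],g[:,0]*n+g[:,1]*c+p[1],g[:,2]]
o=least_squares(lambda p:(pj(f,T(p)(G))-uv).ravel(),[.66,-.1,0])
p=o.x; print("gauge",p[:2].round(4),np.degrees(p[2]),"res px",o.fun.round(1))
P=lambda x,y,z:T(p)(np.array([[x,y,z]])/1e3)[0].round(4)
print("seat+15",P(0,45,10),"post",P(0,184,100),"tip",P(0,139.5,100),"mark",P(0,60,16))
np.save("g.npy",p)
# check in the scene view
g=r.grab_frame("scene"); im=g["pixels"][:,:,::-1].copy()
im=cv2.resize(im[230:350,255:415],(800,600),interpolation=cv2.INTER_CUBIC)
def dr(pts,col):
    q=(pj(g,T(p)(np.array(pts)/1e3))-[255,230]+.5)*5-.5; cv2.polylines(im,[q.astype(int)],True,col,1)
dr([[30,210,10],[-30,210,10],[-30,-35,10],[30,-35,10]],(0,0,255))
dr([[30,60,10],[-30,60,10]],(0,255,0)); dr([[16,184,115],[-16,184,115],[-16,184,50],[16,184,50]],(255,0,0)); dr([[13,139.5,100],[-13,139.5,100]],(0,255,255))
cv2.imwrite("pics/g2.png",im)
q=r.state()["tool_rot"]; print(2*np.degrees(np.arctan2(q[1],q[0])))
```

```text
gauge [ 0.6245 -0.1062] -0.6183769658860032 res px [ 0.1 -0.  -0.1  0.1 -0.1 -0.   0.1 -0.  -0.  -0. ]
seat+15 [ 0.625  -0.0612  0.01  ] post [0.6265 0.0778 0.1   ] tip [0.626  0.0333 0.1   ] mark [ 0.6252 -0.0462  0.016 ]
16.03155683740499
```

View pics/g2.png

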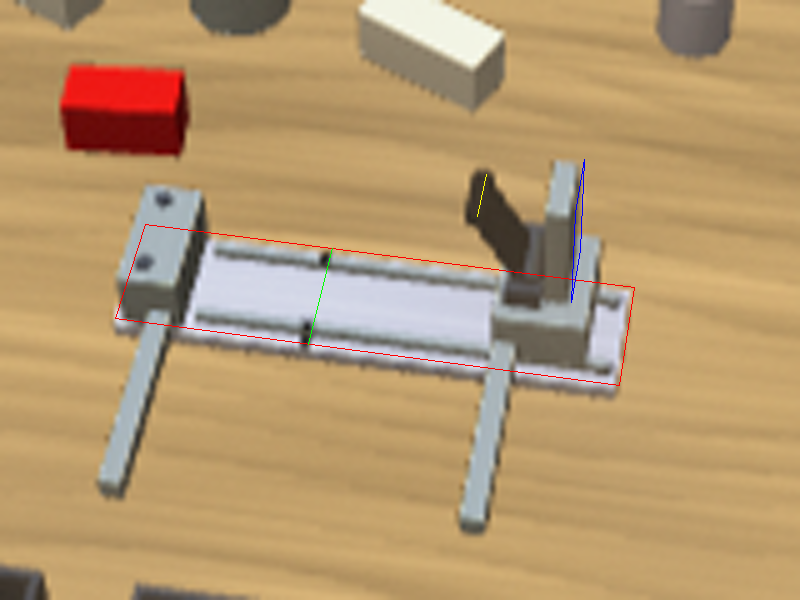

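The gauge overlay on the scene view fits to about 2–3 mm, so I'll use x ≈ 0.626. Now above the spacer.

```bash
python3 -m handwheel '[0,36,34,-10,6,0,72,68,-20,12,0,108,101,-30,18,0,144,135,-40,24,0,180,168,-50,30,0,216,202,-60,36,0,252,236,-70,42,0,270,253,-76,46.5]'; python3 -m handwheel '[0,19,17,-30,0,0,19,17,-60,0,0,19,17,-75,0,0,19,17,-75,0]'
python3 - <<'E'
from cell import r
from h import *
f=r.grab_frame("scene"); cv2.imwrite("pics/s1.png",cv2.resize(f["pixels"][150:270,200:360,::-1],(800,600),interpolation=cv2.INTER_CUBIC))
p=r.state()["tcp_pos"]; print(p, (pj(f,[[p[0],p[1],.036],[.434,-.2345,.036]])-[200,150])*5)
E
```

```text
t: 1.97
tcp_pos: [0.3846, -0.2798, 0.1889]
tool_rot: [0.853, 0.521, 0.0, 0.0]
wrist_force: [0.4, -1.1, 0.2]
width: 0.088
finger_force: 0.0
t: 2.3
tcp_pos: [0.4016, -0.2628, 0.1113]
tool_rot: [0.855, 0.519, -0.001, -0.003]
wrist_force: [-0.0, -0.1, -0.2]
width: 0.0882
finger_force: 0.0
[ 0.40206039 -0.26386585  0.11320089] [[276.97952703 299.65060122]
 [313.91298273 345.34669504]]
```

View pics/s1.png

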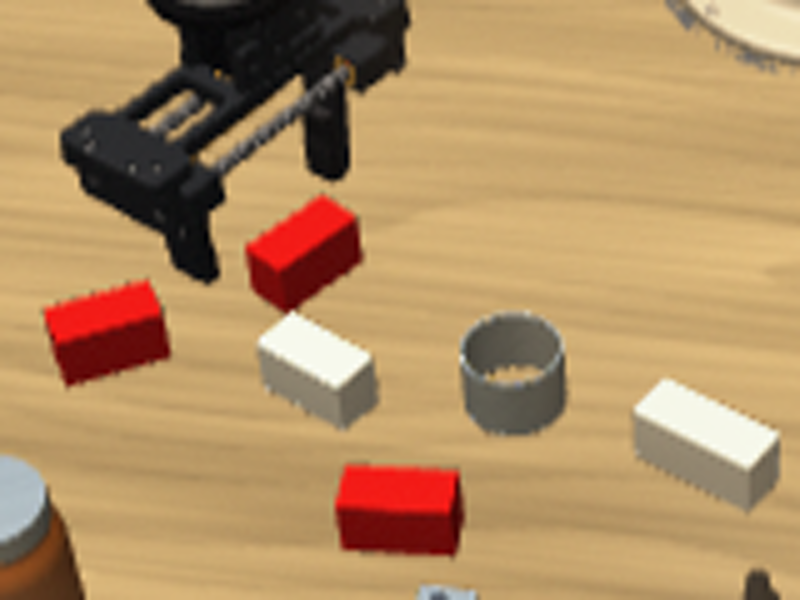

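The white spacer's top is centred at (317,350) in the crop, against a predicted (314,345), so the position estimate holds. I'll check that the neighbouring red blocks clear the fingers.

Run:
```python
from cell import r
from h import *
f=r.grab_frame("scene"); p=f["pixels"].astype(int)
c=np.array([.4345,-.235]); a=np.radians(-27.5); ax=np.array([np.cos(a),np.sin(a)]); lo=np.array([-ax[1],ax[0]])
for d in r.outline_of("spacer_60",f):
    px=d["pixels"]; 
    if np.median(p[px][:,0]-p[px][:,2])<60: continue
    q=np.argwhere(px)[:,::-1]; e=np.vstack([bp(f,q,z) for z in (0,.036)])-c
    # top face: bright red
    t=px&(p[:,:,0]>190); q=np.argwhere(t)[:,::-1]; e=bp(f,q,.036)-c
    if len(q)<20: continue
    print(np.round(d["extent"]),"rect",np.round(cv2.minAreaRect((e*1000).astype(np.float32))[0]),"close-axis",np.round([min(e@ax)*1e3,max(e@ax)*1e3]),"long",np.round([min(e@lo)*1e3,max(e@lo)*1e3]))
```

```text
[282. 251.  27.  20.] rect [93. 68.] close-axis [25. 77.] long [ 76. 133.]
[261. 201.  21.  20.] rect [-90. -33.] close-axis [-94. -36.] long [-83. -54.]
[220. 218.  29.  21.] rect [ -14. -122.] close-axis [16. 76.] long [-142.  -79.]
```

```bash
python3 -m handwheel '[60,32.5,29,0,0,60,32.5,29,-10,0,60,32.5,29,-10,0,60,32.5,29,-30,0,60,32.5,29,-50,0,60,32.5,29,-50,0]'; python3 -c "
from cell import r
print(r.state()['tcp_pos'],r.state()['tool_rot'])"
```

```text
t: 2.95
tcp_pos: [0.4333, -0.2353, 0.0622]
tool_rot: [0.855, 0.519, -0.001, -0.002]
wrist_force: [-0.2, 0.6, -0.8]
width: 0.0675
finger_force: 0.0
[ 0.43328018 -0.23526255  0.06219686] [ 8.54997359e-01  5.18628321e-01 -6.71063331e-04 -1.93150164e-03]
```

```bash
python3 -m handwheel '[60,1,0,-18,0,60,1,0,-35,0,60,1,0,-35,0,160,1,0,-35,0,255,1,0,-35,0,255,1,0,-35,0,255,1,0,-35,0,255,1,0,-35,0]';python3 -m handwheel '[255,0,0,0,0,255,0,0,0,0,255,0,0,15,0,255,0,0,35,0,255,0,0,55,0,255,0,0,75,0,255,0,0,75,0]'
```

```text
t: 3.62
tcp_pos: [0.4361, -0.2356, 0.0297]
tool_rot: [0.855, 0.519, 0.0, 0.001]
wrist_force: [-0.1, -1.0, -0.4]
width: 0.0364
finger_force: 0.0
t: 4.2
tcp_pos: [0.4371, -0.2363, 0.1071]
tool_rot: [0.855, 0.519, 0.001, 0.003]
wrist_force: [0.3, -0.0, 0.7]
width: 0.03
finger_force: 30.0
```

```bash
python3 -m handwheel '[255,25,23,0,4,255,50,46,0,8,255,75,69,0,12,255,100,92,0,16,255,125,115,0,20,255,150,138,0,24,255,175,161,0,27,255,189,175,0,27]';python3 -m handwheel '[255,0,0,0,0,255,0,0,0,0,255,0,0,0,0]'
python3 - <<'E'
from cell import r
from h import *
s=r.state(); q=s["tool_rot"]; print(s["tcp_pos"],2*np.degrees(np.arctan2(q[1],q[0])),s["width"])
for n in("top","scene"):
    f=r.grab_frame(n); globals()[n]=f
p=np.load("g.npy"); print(pj(top,[[s["tcp_pos"][0],s["tcp_pos"][1],.107]]))
a=cv2.resize(scene["pixels"][240:340,270:400,::-1],(780,600),interpolation=cv2.INTER_CUBIC); cv2.imwrite("pics/s2.png",a)
E
```

```text
t: 4.87
tcp_pos: [0.6263, -0.0578, 0.1026]
tool_rot: [0.708, 0.706, -0.0, -0.0]
wrist_force: [0.1, 0.0, -0.3]
width: 0.0292
finger_force: 30.0
t: 5.12
tcp_pos: [0.6241, -0.0608, 0.1031]
tool_rot: [0.71, 0.704, -0.001, -0.001]
wrist_force: [-0.2, 0.1, -0.1]
width: 0.0302
finger_force: 30.0
[ 0.62407791 -0.06084331  0.10309071] 89.50492965976343 0.030184401583910146
[[332.14901762 193.76501468]]
```

View pics/s2.png

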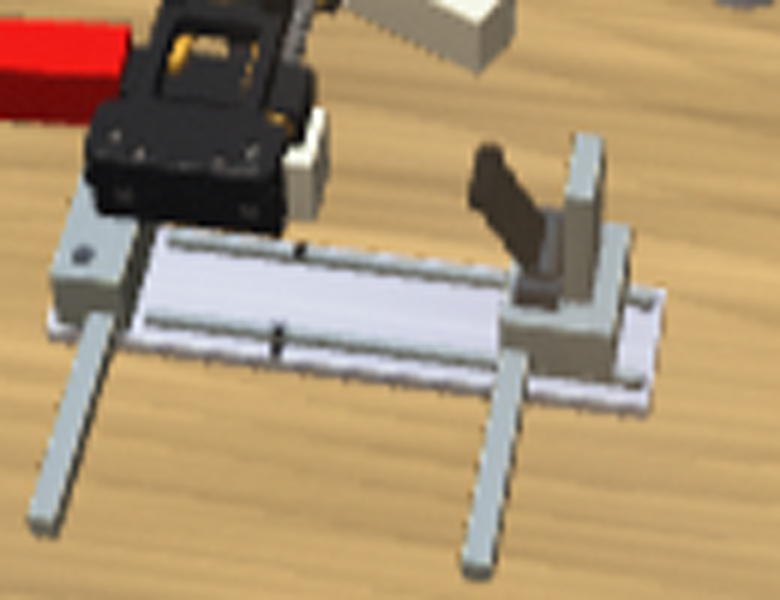

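```bash
python3 -m handwheel '[255,2,0,-20,0,255,2,0,-40,0,255,2,0,-52,0,255,2,0,-52,0,255,2,0,-52,0]'
python3 - <<'E'
from cell import r
from h import *
s=r.state(); print(s["tcp_pos"],s["wrist_force"])
f=r.grab_frame("scene")
a=cv2.resize(f["pixels"][250:330,290:390,::-1],(750,600),interpolation=cv2.INTER_CUBIC); cv2.imwrite("pics/s3.png",a)
E
```

```text
t: 5.63
tcp_pos: [0.6266, -0.0608, 0.0521]
tool_rot: [0.71, 0.704, -0.0, -0.0]
wrist_force: [0.3, 0.9, -0.4]
width: 0.0302
finger_force: 30.0
[ 0.62660303 -0.06078936  0.05205522] [ 0.29968468  0.85279971 -0.41143828]
```

View pics/s3.png

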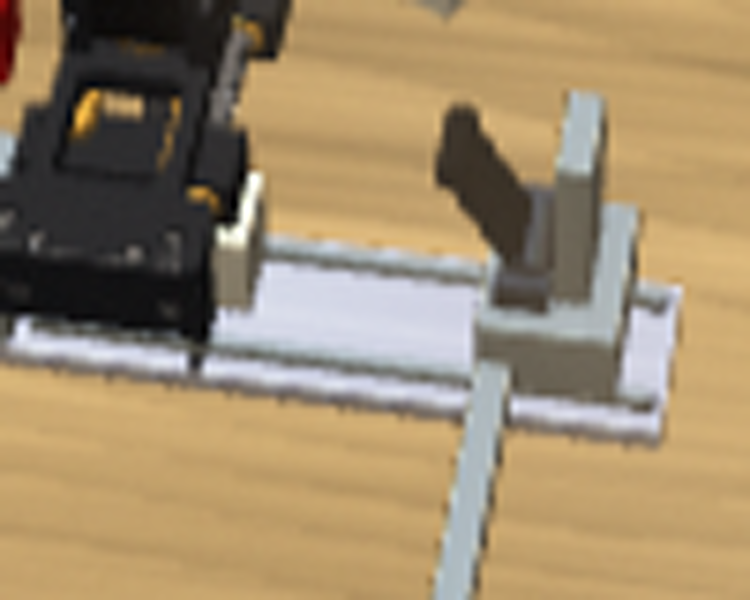

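The block is held lengthwise just above the channel; its free end is at about (240,300) in the crop. I'll lower it by feel.

```bash
python3 -m handwheel '[255,-0.5,0,-4,0,255,-0.5,0,-8,0,255,-0.5,0,-10,0,255,-0.5,0,-10,0,255,-0.5,0,-10,0]'; python3 -m handwheel '[255,0,0,-1.5,0,255,0,0,-3,0,255,0,0,-3,0,255,0,0,-3,0]'
```

```text
t: 6.1
tcp_pos: [0.6264, -0.0603, 0.0421]
tool_rot: [0.71, 0.704, -0.0, 0.0]
wrist_force: [-0.1, 0.3, -0.9]
width: 0.0299
finger_force: 30.0
t: 6.43
tcp_pos: [0.6265, -0.0604, 0.0394]
tool_rot: [0.71, 0.704, 0.0, 0.0]
wrist_force: [-1.0, 0.3, 3.7]
width: 0.0302
finger_force: 30.0
```

```bash
python3 -m handwheel '[160,0,0,0,0,60,0,0,0,0,0,0,0,0,0,0,0,0,0,0,0,0,0,20,0,0,0,0,60,0,0,0,0,100,0,0,0,0,120,0]'; python3 -m handwheel '[0,0,15,5,-7,0,0,30,5,-14,0,0,45,5,-21,0,0,60,5,-28,0,0,75,5,-35,0,0,90,5,-42,0,0,100,5,-49,0,0,105,5,-56]'; python3 -m handwheel '[0,0,0,0,-7,0,0,0,0,-14,0,0,0,0,-21,0,0,0,0,-28,0,0,0,0,-34,0,0,0,0,-34,0,0,0,0,-34]'
python3 - <<'E'
from cell import r
from h import *
s=r.state(); q=s["tool_rot"]; print(s["tcp_pos"],2*np.degrees(np.arctan2(q[1],q[0])))
f=r.grab_frame("scene")
im=cv2.resize(f["pixels"][235:335,275:405,::-1],(780,600),interpolation=cv2.INTER_CUBIC); cv2.imwrite("pics/s4.png",im)
E
```

```text
t: 7.1
tcp_pos: [0.6275, -0.0606, 0.1639]
tool_rot: [0.71, 0.704, 0.001, 0.003]
wrist_force: [0.2, 0.3, 0.3]
width: 0.0776
finger_force: 0.0
t: 7.77
tcp_pos: [0.6262, 0.046, 0.1639]
tool_rot: [0.958, 0.286, -0.0, -0.0]
wrist_force: [0.5, -0.0, -0.6]
width: 0.088
finger_force: 0.0
t: 8.35
tcp_pos: [0.6263, 0.0447, 0.1639]
tool_rot: [1.0, -0.002, -0.0, -0.0]
wrist_force: [0.6, -0.1, 0.2]
width: 0.0881
finger_force: 0.0
[0.62631299 0.0446588  0.16391765] -0.28505343190643734
```

View pics/s4.png

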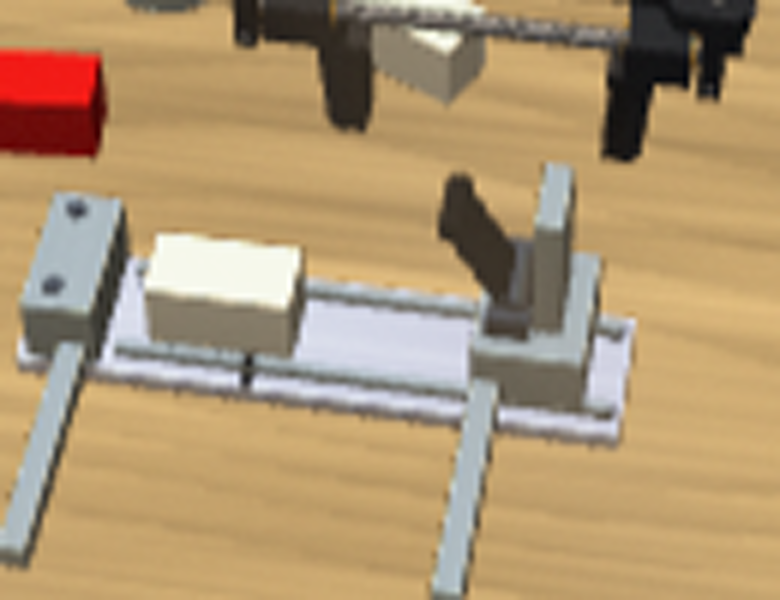

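The spacer lies flat between the lips, at crop (225,290). The lever is open, and the two fingers straddle the post and lever from above. Descend and push in.

```bash
python3 -m handwheel '[0,0,7,-10,-0.3,0,0,7,-30,-0.3,0,0,7,-50,-0.3,0,0,7,-63,-0.3,0,0,7,-63,-0.3,0,0,7,-63,-0.3]'; python3 -m handwheel '[0,0,-7,0,0,0,0,-13,0,0,0,0,-18,0,0,0,0,-22,0,0,0,0,-25,0,0,0,0,-27,0,0,0,0,-27,0,0]'; python3 -m handwheel '[0,0,-10,0,0,0,0,-20,0,0,0,0,-30,0,0,0,0,-40,0,0,0,0,-50,0,0,0,0,-55,0,0,0,0,-55,0,0]'
```

```text
t: 8.9
tcp_pos: [0.6261, 0.052, 0.1004]
tool_rot: [1.0, -0.006, -0.001, -0.0]
wrist_force: [0.3, -0.5, 0.5]
width: 0.0879
finger_force: 0.0
t: 9.48
tcp_pos: [0.6266, 0.0245, 0.1014]
tool_rot: [1.0, -0.007, 0.0, -0.0]
wrist_force: [-0.2, 3.5, 3.2]
width: 0.0884
finger_force: 2.0
t: 10.07
tcp_pos: [0.6262, -0.0308, 0.1011]
tool_rot: [1.0, -0.007, -0.0, -0.0]
wrist_force: [0.0, 5.2, 3.2]
width: 0.0879
finger_force: 2.6
```

```bash
python3 -m handwheel '[0,0,-4,0,0,0,0,-8,0,0,0,0,-12,0,0,0,0,-16,0,0,0,0,-20,0,0,0,0,-22,0,0,0,0,-22,0,0]'; python3 -m handwheel '[0,0,-1,0,0,0,0,-2,0,0,0,0,-2,0,0]'; python3 -m handwheel '[0,0,-1,0,0,0,0,-2,0,0,0,0,-2,0,0]'
```

```text
t: 10.65
tcp_pos: [0.6261, -0.0517, 0.101]
tool_rot: [1.0, -0.006, -0.0, -0.0]
wrist_force: [-1.4, 5.4, 4.2]
width: 0.0879
finger_force: 2.9
t: 10.9
tcp_pos: [0.6261, -0.0534, 0.101]
tool_rot: [1.0, -0.006, -0.0, -0.0]
wrist_force: [-1.1, 6.0, 3.5]
width: 0.0883
finger_force: 2.9
t: 11.15
tcp_pos: [0.6261, -0.0553, 0.101]
tool_rot: [1.0, -0.006, -0.0, -0.0]
wrist_force: [-2.0, 5.7, 4.2]
width: 0.0879
finger_force: 3.0
```

```bash
python3 -m handwheel '[0,0,-1,0,0,0,0,-1,0,0]'; python3 -m handwheel '[0,0,-1,0,0,0,0,-1,0,0]'; python3 -m handwheel '[0,0,-1,0,0,0,0,-1,0,0]'
```

```text
t: 11.32
tcp_pos: [0.6261, -0.0563, 0.101]
tool_rot: [1.0, -0.006, -0.0, -0.0]
wrist_force: [-1.8, 6.1, 3.7]
width: 0.0882
finger_force: 3.0
t: 11.48
tcp_pos: [0.6261, -0.0571, 0.101]
tool_rot: [1.0, -0.006, -0.0, -0.001]
wrist_force: [-0.7, 8.2, 4.5]
width: 0.0881
finger_force: 3.5
t: 11.65
tcp_pos: [0.6261, -0.0572, 0.101]
tool_rot: [1.0, -0.006, -0.0, -0.001]
wrist_force: [-1.5, 11.8, 3.3]
width: 0.0878
finger_force: 5.8
```

The leg is clamped: the force rises while motion has stopped at TCP y = -0.0572, against a predicted -0.056. I'll now close the fingers in step with the palm moving +y, so the rear pad keeps pressing.

```bash
python3 -m handwheel '[8,0,0,0,0,16,0,1,0,0,24,0,2.4,0,0,32,0,3.8,0,0,40,0,5.2,0,0,40,0,6.2,0,0,40,0,6.5,0,0]'
```

```text
t: 12.23
tcp_pos: [0.6262, -0.0503, 0.101]
tool_rot: [1.0, -0.006, -0.0, -0.001]
wrist_force: [-1.3, 12.4, 4.3]
width: 0.0746
finger_force: 5.8
```

```bash
python3 -m handwheel '[48,0,0,0,0,56,0,1,0,0,64,0,2.4,0,0,72,0,3.8,0,0,80,0,5.2,0,0,80,0,6.5,0,0,80,0,6.7,0,0]'; python3 -m handwheel '[88,0,0,0,0,96,0,1,0,0,104,0,2.4,0,0,104,0,3.6,0,0,104,0,3.9,0,0,104,0,3.9,0,0]'
```

```text
t: 12.82
tcp_pos: [0.6263, -0.0434, 0.101]
tool_rot: [1.0, -0.006, -0.0, -0.001]
wrist_force: [0.5, 13.1, 3.8]
width: 0.0608
finger_force: 6.5
t: 13.32
tcp_pos: [0.6263, -0.0393, 0.101]
tool_rot: [1.0, -0.006, -0.0, -0.002]
wrist_force: [1.0, 16.0, 3.0]
width: 0.0522
finger_force: 7.6
```

```bash
python3 -m handwheel '[110,0,0,0,0,116,0,1,0,0,122,0,2,0,0,128,0,3,0,0,134,0,4,0,0,134,0,5,0,0,134,0,5.1,0,0]'; python3 -m handwheel '[140,0,0,0,0,146,0,1,0,0,152,0,2,0,0,158,0,3,0,0,164,0,4,0,0,164,0,5,0,0,164,0,5.1,0,0]'
```

```text
t: 13.9
tcp_pos: [0.6264, -0.0341, 0.101]
tool_rot: [1.0, -0.006, -0.0, -0.002]
wrist_force: [0.9, 14.8, 3.1]
width: 0.0423
finger_force: 9.9
t: 14.48
tcp_pos: [0.6264, -0.029, 0.101]
tool_rot: [1.0, -0.006, 0.0, -0.002]
wrist_force: [0.5, 15.6, 3.6]
width: 0.0316
finger_force: 9.6
```

```bash
python3 -m handwheel '[170,0,0,0,0,176,0,1,0,0,182,0,2,0,0,188,0,2.6,0,0,188,0,2.6,0,0,188,0,2.6,0,0]'; python3 -m handwheel '[215,0,0,0,0,255,0,0,0,0,255,0,0,0,0,255,0,0,0,0,255,0,0,0,0,255,0,0,0,0]'
python3 - <<'E'
from cell import r
from h import *
s=r.state(); print(s["tcp_pos"],s["width"])
f=r.grab_frame("scene")
im=cv2.resize(f["pixels"][235:335,275:405,::-1],(780,600),interpolation=cv2.INTER_CUBIC); cv2.imwrite("pics/s5.png",im)
E
```

```text
t: 14.98
tcp_pos: [0.6264, -0.0252, 0.101]
tool_rot: [1.0, -0.006, 0.0, -0.003]
wrist_force: [1.9, 21.0, 4.3]
width: 0.0235
finger_force: 29.5
t: 15.48
tcp_pos: [0.6265, -0.0252, 0.101]
tool_rot: [1.0, -0.006, 0.0, -0.003]
wrist_force: [2.5, 22.3, 3.2]
width: 0.0239
finger_force: 29.5
[ 0.62645292 -0.02522392  0.10104125] 0.02387789721302437
```

View pics/s5.png

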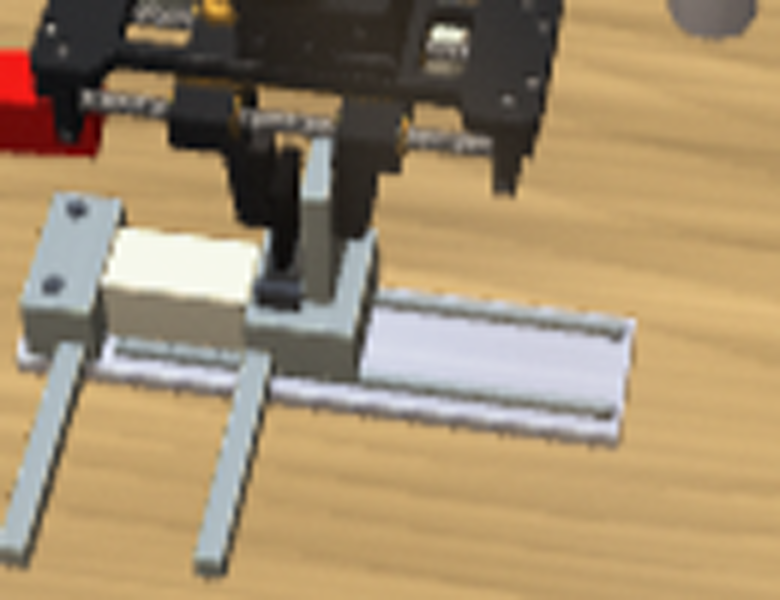

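The spacer is clamped between the stop (left end at about 105,265) and the leg face (about 250,300, at the mark). The lever is upright against the post at (290,220). Readings are steady: 22 N on the wrist, fingers 24 mm apart and gripping at 29.5 N.

```bash
python3 -c "
from cell import r
print(r.hand_in())"
```

```text
the job is handed in; nothing more can be done
None
```

The 60 mm spacer is clamped against the end stop with the leg at the mark and the lever shut; the fingers are still holding the leg there, and the job was handed in at about 15.5 s of the 72 s allowed.

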